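# Stand the reagent bottles in their drip trays

### The arm

A 6-joint arm with a two-finger parallel gripper is mounted at the origin on a cart in front of the work surface, level with it; the furniture and walls round the work are solid. World frame = base frame: x ahead of the robot, y to its left, z up, the work surface at z = 0. Lengths are in mm, angles in degrees, forces in N, time in s.
With the tool pointing down it reaches from about 350 to 850 mm from the base axis. Payload 8.1 kg.
Tool frame: the origin (TCP) lies midway between the tips of the shut fingers; the grasp point (between the pads) lies 19 mm behind it; z points along the fingers, y is the line along which they close (so a half turn about z gives the same grasp; the last joint's range is limited). The gripper opens to 85 mm and grips with 20 to 120 N. Pads are 22 mm wide; open, the fingers measure 114 mm over their backs; the gripper's body (76 mm by 85 mm) begins 54 mm behind the grasp point. The pads swing forward as they close: fully open they stand 13 mm farther back than shut.
Start: joints at [-78.404, 7.471, 85.268, -0, 87.261, -4.893], TCP at [170.326, -575.321, 231.292] pointing down, gripper open.
Joint ranges: [-169.43, 169.43], [-51.17, 129.36], [1.28, 143.12], [-76.62, 256.62], [0, 156.53], [-152.29, 152.29]. Speed limits (degrees/s): [136.94, 136.94, 159.86, 180, 180, 180].

### API

Orientations are given as [roll, pitch, yaw] about the fixed x, y, z axes, in that order (R = Rz(yaw) Ry(pitch) Rx(roll)).
In Python, from bench import r gives the robot as it stands. The module is installed in compiled form; this text tells all that it offers.
- The arm moves only by the tool jog_arm, never from a script. Its argument "rows" is a list of rows, each a list of 2 entries, a list of its own where there are three numbers: the shift along the tool's x, y, z in mm, then the turn, a rotation vector about the tool's x, y, z in rad. A call has 1 to 10 rows; each row is the pose to reach, as a shift and turn from the pose commanded when the call began, along the tool's axes at that moment; what a row does not reach only later rows make up. A row lasts 1/10 s, in which the tool goes at most 50 mm and 8.59 degrees, less where a joint would pass 70% of its speed; a pose out of reach is approached as far as the arm can. A call with a gripper value outside its range is refused whole. "grip" is the finger opening in mm, from 0 to 85.4, set as the call begins (left out, the last holds). The fingers move at their own pace and stop on an object; "force" is the grip in N (left out, the last holds). Time passes only in rows, so rows that repeat a pose let the fingers close. It gives the time, the measured TCP pose, the force, the opening and the grip force at its end, in the units of the state.
- r.sense(): the state, without advancing time (a new reading comes with each control period).
- r.snapshot(name): name is "side" or "top"; returns (picture, depth): 420x560x3 uint8, blue, green, red; 420x560 float32, mm along the optical axis (not along the pixel's ray), 0 where there is no reading.
- r.camera_params(name): a dict with "fx", "fy", "cx", "cy" (pixels), "pose" (4x4, takes a point from camera to world coordinates). Camera axes: x right, y down, z forward; pixel columns grow to the right and rows downward; lengths in mm; the calibration is good to about 2 mm. A picture is of the moment at which its call begins. camera_params takes no time and is no camera call.
- r.hand_in(): hands the job in; it is judged then, once.
The state is a dict: "time": time; "joint_pos": joint angles; "qd": joint speeds; "joint_efforts": joint torques, N m; "tool_pos": TCP position; "tcp_rot": TCP orientation; "ft_force": force on the tool from outside, world axes, zero at the start; "wrist_torque": the same for the moment, N m; "finger_gap": finger opening in mm; "grip_force": force on a finger pad.
Only numpy, scipy, OpenCV 4.12 (cv2) and the standard library are available. Lean on these libraries where they do the work, as an engineer would, in place of code of your own. Each camera call takes 0.05 s, during which the arm holds its last target. There are 200 camera calls.

### The job

Three screw-cap reagent bottles (a large, a medium and a small one) stand among other things on the bench. Put each bottle upright into the steel drip tray of its own size, the large bottle in the large tray, the medium in the medium and the small in the small, standing flat on the tray's floor, without tipping any bottle over. Leave the specimen cups where they stand.

Things in the scene. Friction and masses are not known exactly. Their poses are not given: they have to be found in the camera images.
- bottle_large_center (a point): Large reagent bottle: brown with a black cap, 116 mm high in all; round body 56 mm in diameter up to 78 mm above its foot, narrower shoulder (45 mm) up to 92 mm, then the cap, 31 mm in diameter, from 92 to 115 mm. 0.11 to 0.23 kg. Grasp it by the cap from above. This point is the centre of the bottle, half-way up; z is up along the bottle's axis. Loose.
- bottle_medium_center (a point): Medium reagent bottle: white with a blue cap, 98 mm high in all; round body 48 mm in diameter up to 67 mm above its foot, shoulder (38 mm) up to 78 mm, then the cap, 27 mm in diameter, from 79 to 98 mm. 0.07 to 0.16 kg. Grasp it by the cap from above. This point is the centre of the bottle, half-way up; z is up along the bottle's axis. Loose.
- bottle_small_center (a point): Small reagent bottle: white with a red cap, 72 mm high in all; round body 33 mm in diameter up to 49 mm above its foot, shoulder (26 mm) up to 58 mm, then the cap, 18.6 mm in diameter, from 58 to 72 mm. 0.02 to 0.045 kg. Grasp it by the cap from above. This point is the centre of the bottle, half-way up; z is up along the bottle's axis. Loose.
- tray_large: Large drip tray: shallow square steel tray, fixed to the bench, 86 x 86 mm inside, 92 x 92 mm outside, rim 10 mm above the bench, floor 3 mm thick. Origin at the centre of its underside, on the bench; x and y along its sides, z up.
- tray_medium: Medium drip tray: shallow square steel tray, fixed to the bench, 70 x 70 mm inside, 76 x 76 mm outside, rim 10 mm above the bench, floor 3 mm thick. Origin at the centre of its underside, on the bench; x and y along its sides, z up.
- tray_small: Small drip tray: shallow square steel tray, fixed to the bench, 53 x 53 mm inside, 59 x 59 mm outside, rim 10 mm above the bench, floor 3 mm thick. Origin at the centre of its underside, on the bench; x and y along its sides, z up.
- cup_w_center (a point): White-lidded specimen cup: 65 mm wide, 64 mm high, a broad low round cup, not a bottle; stands among the bottles and trays (other cups far to the right are scenery); leave it where it stands. This point is its centre, half-way up. Loose.
- cup_y_center (a point): Yellow-lidded specimen cup: 65 mm wide, 64 mm high, a broad low round cup, not a bottle; stands among the bottles and trays (other cups far to the right are scenery); leave it where it stands. This point is its centre, half-way up. Loose.
Things that resemble listed ones, but are neither listed nor needed, are in the scene too. What is shaped like the part that bears bottle_small_center but purple or yellow is not meant.

How it is judged:
By the outcome, as a careful person would: the job done as asked, in the order asked, and still so for the second after the job is handed in, with the robot touching nothing.
It also fails if it takes over 96 s, if anything falls off the work surface, if the arm or the gripper's body presses on something with over 40 N, if the wrist force passes 120 N, or if a joint passes its speed limit or range.

## Working session

There is one attempt and no reset: what is moved stays moved. The work goes in short steps, Python scripts to look and compute and a tool call to move; the robot and the scene stay as the last step left them, time stands still between calls to the robot, and variables do not carry over. Pictures are saved under pics/ and viewed, at most 14 in all, crops included, and the job is handed in when it is done.

Besides the shell and the picture viewer there is one more tool, called after "Emit:" as name([rows], argument=value, ...), one row to a line, values as JSON. jog_arm: Moves the arm, as the interface text tells. Its arguments: {"type":"object","properties":{"rows":{"type":"array"},"grip":{"type":"number"},"force":{"type":"number"}},"required":["rows"]}

```bash
mkdir -p pics
cat > h.py <<'E'
import numpy as np, cv2
from bench import r
def snap(n,f):
    p,d=r.snapshot(n); cv2.imwrite('pics/%s.png'%f,p); np.savez('/tmp/%s.npz'%f,p=p,d=d); return p,d
def cloud(n,d):
    c=r.camera_params(n); v,u=np.mgrid[0:d.shape[0],0:d.shape[1]]
    P=np.stack([(u-c['cx'])/c['fx']*d,(v-c['cy'])/c['fy']*d,d,np.ones_like(d)],-1)
    W=(P@np.array(c['pose']).T)[...,:3]; W[d==0]=np.nan; return W
E
python3 - <<'E'
from h import *
for n in('top','side'):
    snap(n,n+'1'); c=r.camera_params(n); print(n,c['fx'],c['cx'],c['cy'],np.round(c['pose'],3).tolist())
print(r.sense())
E
```

```text
top 459.38354829120215 278.62796589732164 211.11600150293222 [[-0.027, -0.994, 0.106, 408.972], [-1.0, 0.026, -0.018, -43.348], [0.015, -0.107, -0.994, 896.838], [0.0, 0.0, 0.0, 1.0]]
side 490.3925216485828 274.6675007474747 205.03493196969256 [[1.0, -0.005, -0.019, 508.916], [0.015, -0.427, 0.904, -877.801], [-0.012, -0.904, -0.427, 481.704], [0.0, 0.0, 0.0, 1.0]]
{'time': 0.1, 'joint_pos': array([-7.84038559e+01,  7.51073325e+00,  8.53210818e+01,  2.35160647e-04,
        8.72623174e+01, -4.89186766e+00]), 'qd': array([-0.04192011, -0.09123479, -0.19470001,  0.02785424,  0.02324622,
        0.13028847]), 'joint_efforts': array([ 5.46700248e-04, -5.70952713e+01, -5.01940835e+01, -2.14245238e-04,
        8.07494478e-03, -3.59761202e-05]), 'tool_pos': array([ 170.22637203, -574.84304687,  230.36859901]), 'tcp_rot': array([-1.79906230e+02, -8.26121037e-03,  1.64879935e+01]), 'ft_force': array([ 0.21463622, -0.53659994,  0.52399896]), 'wrist_torque': array([-0.00961081, -0.00671087, -0.01014454]), 'grip_force': 0.0, 'finger_gap': 85.52252775378317}
```

View pics/top1.png

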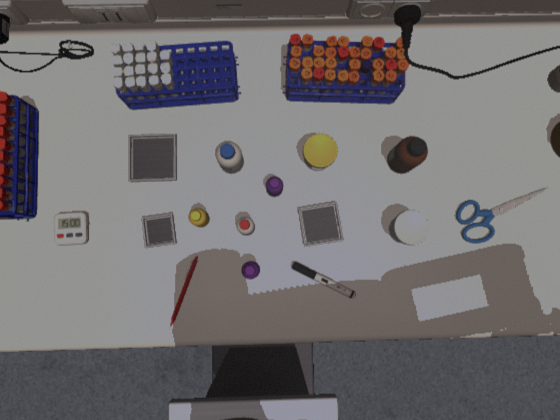

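View pics/side1.png

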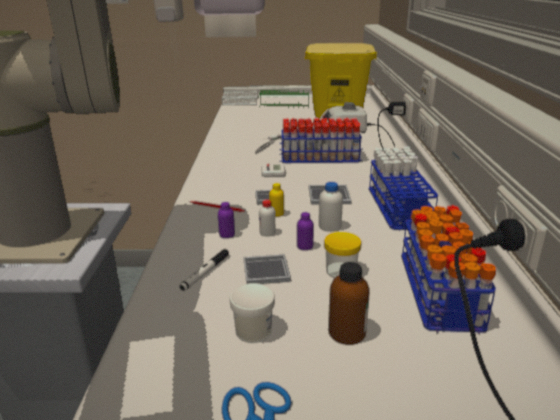

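The top view shows the large tray at (153,158), the small tray at (160,230) and the medium tray at (320,223). The caps are at blue (228,151), black (416,147) and red (244,225). The decoys are purple at (274,185) and (250,269), and yellow at (198,216). The side view agrees.

Run:
```python
from h import *
z=np.load('/tmp/top1.npz');p,d=z['p'],z['d'];W=cloud('top',d)
s=np.load('/tmp/side1.npz');WS=cloud('side',s['d'])
print('bench z',np.nanmedian(W[280:300,100:160,2]))
for n,(u,v),w,dz in[('med',(228,151),14,10),('large',(416,147),16,12),('small',(244,225),12,8),('pur1',(274,183),12,8),('pur2',(250,269),12,8),('yel',(197,215),12,8),('cupY',(320,150),20,6),('cupW',(410,227),20,6)]:
    q=W[v-w:v+w,u-w:u+w].reshape(-1,3);q=q[~np.isnan(q[:,2])]
    top=np.percentile(q[:,2],97);k=q[q[:,2]>top-dz]
    (cx,cy),rad=cv2.minEnclosingCircle(k[k[:,2]>top-3][:,:2].astype(np.float32))
    print(n,'top',top.round(1),'mean',k[k[:,2]>top-3].mean(0).round(1),'circ',round(cx,1),round(cy,1),round(rad,1))
b=p.astype(int)
c=r.camera_params('top');T=np.array(c['pose'])
def ray(u,v,z):
    D=T[:3,:3]@[(u-c['cx'])/c['fx'],(v-c['cy'])/c['fy'],1];return T[:3,3]+D*(z-T[2,3])/D[2]
for n,(u,v),w in[('TL',(153,158),34),('TS',(160,230),26),('TM',(320,223),30)]:
    g=b[v-w:v+w,u-w:u+w].mean(2); m=(g<125).astype(np.uint8)
    cs,_=cv2.findContours(m,0,2);k=max(cs,key=cv2.contourArea)
    R=cv2.minAreaRect(k);uv=np.array(R[0])+[u-w,v-w];box=cv2.boxPoints(R)+[u-w,v-w]
    C=np.array([ray(*x,8) for x in box])
    e=C[1]-C[0];print(n,uv.round(1),R[1],'ctr',C.mean(0).round(1),'side',np.linalg.norm(e).round(1),np.linalg.norm(C[2]-C[1]).round(1),'ang',np.degrees(np.arctan2(e[1],e[0])).round(1))
crop=cv2.resize(p[120:260,110:360],None,fx=3,fy=3,interpolation=2);cv2.imwrite('pics/c1.png',crop)
```

```text
bench z -0.4183613977166942
med top 99.1 mean [604.8  31.5  98. ] circ 604.3 31.3 12.7
large top 116.6 mean [ 600.4 -303.4  115.4] circ 600.4 -303.4 14.9
small top 72.7 mean [474.5   4.9  71.8] circ 474.5 4.9 8.7
pur1 top 73.0 mean [548.6 -50.8  72.3] circ 549.0 -51.1 8.3
pur2 top 72.7 mean [392.6  -2.8  72.1] circ 392.6 -2.9 8.8
yel top 73.1 mean [493.1  92.6  72.2] circ 493.0 92.6 8.7
cupY top 65.7 mean [ 609.4 -137.    64. ] circ 609.6 -137.4 32.0
cupW top 65.3 mean [ 462.6 -299.    63.8] circ 462.4 -299.1 32.1
TL [152. 158.] (48.0, 48.0) ctr [615.5 186.4   8. ] side 94.4 96.0 ang -91.3
TS [158.5 229.8] (32.24406814575195, 32.95117950439453) ctr [473.9 173.7   8. ] side 63.4 62.6 ang -83.2
TM [319.8 223.6] (40.93534469604492, 41.09974670410156) ctr [ 477.8 -138.4    8. ] side 80.5 79.7 ang -82.0
```

View pics/c1.png

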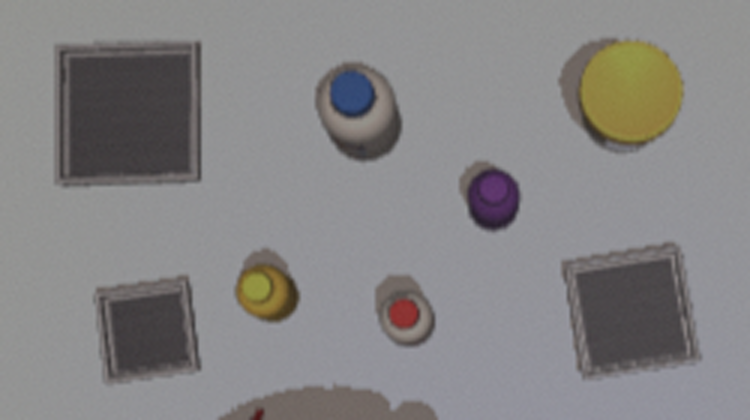

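The measurements agree with the listed sizes, so I'm moving now. First I go over the large bottle at (600,-303).

Emit:
jog_arm([
  [[15,-4,0],[0,0,0]],
  [[50,-14,0],[0,0,0]],
  [[95,-27,0],[0,0,0]],
  [[140,-40,0],[0,0,0]],
  [[190,-54,0],[0,0,0]],
  [[235,-67,0],[0,0,0]],
  [[280,-79,0],[0,0,0]],
  [[325,-92,0],[0,0,0]],
  [[370,-105,0],[0,0,0]],
  [[410,-116,0],[0,0,0]],
], grip=70)

```text
time: 1.1
tool_pos: [532.6, -344.9, 231.1]
tcp_rot: [-180.0, -0.0, 16.6]
ft_force: [0.1, -1.2, -0.6]
finger_gap: 70.1
grip_force: 0.0
```

Emit:
jog_arm([
  [[30,-8,0],[0,0,0]],
  [[55,-15,0],[0,0,0]],
  [[70,-20,0],[0,0,0]],
  [[78,-22,0],[0,0,0]],
  [[80,-23,0],[0,0,0]],
  [[80,-23,0],[0,0,0]],
  [[80,-23,0],[0,0,0]],
])

```text
time: 1.8
tool_pos: [599.9, -303.8, 231.4]
tcp_rot: [180.0, 0.0, 16.4]
ft_force: [0.2, -0.3, -0.2]
finger_gap: 70.1
grip_force: 0.0
```

```bash
cat >> h.py <<'E'
def to(x,y,z):
    s=r.sense(); a=np.radians(s['tcp_rot'][2]); d=np.array([x,y,z])-s['tool_pos']
    c,n=np.cos(a),np.sin(a)
    print('t',round(s['time'],2),'tcp',s['tool_pos'].round(1),s['tcp_rot'].round(2),'F',s['ft_force'].round(1),'gap',round(s['finger_gap'],1),'grip',round(s['grip_force'],1))
    print('shift',np.round([d[0]*c+d[1]*n,d[0]*n-d[1]*c,-d[2]],1))
E
python3 -c "
from h import *
to(600.4,-303.4,92)
p,d=snap('side','s2')
cv2.imwrite('pics/s2c.png',cv2.resize(p[150:400,220:500],None,fx=2,fy=2))"
```

```text
t 1.8 tcp [ 599.9 -303.8  231.4] [1.7999e+02 1.0000e-02 1.6420e+01] F [ 0.2 -0.3 -0.2] gap 70.1 grip 0.0
shift [  0.6  -0.3 139.4]
```

View pics/s2c.png

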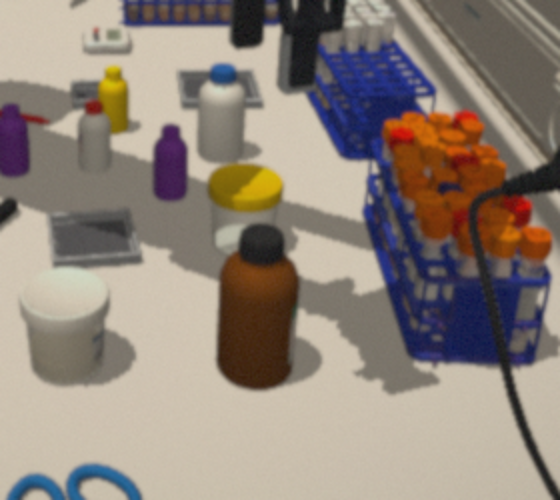

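The side crop shows the open fingers at (245,20) and (300,60), above the black cap at (262,243). The way down is clear, so I descend.

Emit:
jog_arm([
  [[0,0,8],[0,0,0]],
  [[0,0,25],[0,0,0]],
  [[0,0,45],[0,0,0]],
  [[0,0,65],[0,0,0]],
  [[0,0,85],[0,0,0]],
  [[0,0,105],[0,0,0]],
  [[0,0,120],[0,0,0]],
  [[0,0,131],[0,0,0]],
  [[0,0,137],[0,0,0]],
  [[0,0,139],[0,0,0]],
])

```text
time: 2.85
tool_pos: [600.5, -302.9, 91.6]
tcp_rot: [-180.0, 0.0, 16.5]
ft_force: [1.0, 0.3, 0.4]
finger_gap: 70.0
grip_force: 0.0
```

Emit:
jog_arm([
  [[0,0,0],[0,0,0]],
  [[0,0,0],[0,0,0]],
  [[0,0,0],[0,0,0]],
  [[0,0,0],[0,0,0]],
  [[0,0,0],[0,0,0]],
  [[0,0,0],[0,0,0]],
  [[0,0,0],[0,0,0]],
  [[0,0,0],[0,0,0]],
], grip=20, force=50)

```text
time: 3.65
tool_pos: [601.6, -303.5, 93.7]
tcp_rot: [179.9, -0.1, 16.5]
ft_force: [0.8, -0.6, 5.1]
finger_gap: 30.0
grip_force: 50.0
```

Closed on the cap with a 30 mm gap at 50 N. Lifting.

Emit:
jog_arm([
  [[0,0,-3],[0,0,0]],
  [[0,0,-10],[0,0,0]],
  [[0,0,-22],[0,0,0]],
  [[0,0,-38],[0,0,0]],
  [[0,0,-56],[0,0,0]],
  [[0,0,-76],[0,0,0]],
  [[0,0,-96],[0,0,0]],
  [[0,0,-114],[0,0,0]],
  [[0,0,-127],[0,0,0]],
  [[0,0,-135],[0,0,0]],
])

```text
time: 4.65
tool_pos: [601.3, -303.3, 229.9]
tcp_rot: [179.9, -0.1, 16.5]
ft_force: [-0.3, -0.3, -1.7]
finger_gap: 29.6
grip_force: 49.6
```

```bash
python3 -c "
from h import *
to(615.5,186.4,227)
p,d=snap('side','s3')
cv2.imwrite('pics/s3c.png',cv2.resize(p[100:400,200:500],None,fx=2,fy=2))"
```

```text
t 4.65 tcp [ 601.3 -303.3  229.9] [ 1.7988e+02 -1.1000e-01  1.6490e+01] F [-0.3 -0.3 -1.7] gap 29.6 grip 49.6
shift [ 152.6 -465.6    2.9]
```

View pics/s3c.png

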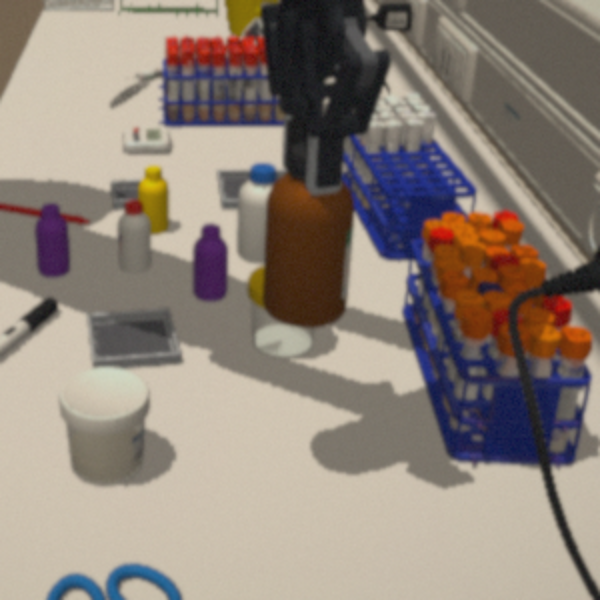

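The bottle hangs upright in the gripper, with its foot at about (305,320) in the crop, clear of the bench. Carrying it over to the large tray.

Emit:
jog_arm([
  [[2,-6,0],[0,0,0]],
  [[7,-20,0],[0,0,0]],
  [[14,-42,0],[0,0,0]],
  [[23,-70,0],[0,0,0]],
  [[33,-102,0],[0,0,0]],
  [[44,-135,0],[0,0,0]],
  [[55,-168,0],[0,0,0]],
  [[66,-201,0],[0,0,0]],
  [[77,-234,0],[0,0,0]],
  [[88,-267,0],[0,0,0]],
])

```text
time: 5.7
tool_pos: [608.1, -19.2, 225.9]
tcp_rot: [-179.9, 0.1, 16.5]
ft_force: [-0.4, 0.0, -2.4]
finger_gap: 29.8
grip_force: 49.6
```

Emit:
jog_arm([
  [[11,-33,0],[0,0,0]],
  [[22,-66,0],[0,0,0]],
  [[32,-98,0],[0,0,0]],
  [[42,-128,0],[0,0,0]],
  [[51,-155,0],[0,0,0]],
  [[58,-177,0],[0,0,0]],
  [[62,-190,0],[0,0,0]],
  [[64,-197,0],[0,0,0]],
  [[65,-199,0],[0,0,0]],
  [[65,-199,0],[0,0,0]],
])

```text
time: 6.7
tool_pos: [615.1, 186.9, 227.0]
tcp_rot: [180.0, 0.0, 16.5]
ft_force: [-0.2, -0.2, -1.9]
finger_gap: 30.2
grip_force: 49.7
```

```bash
python3 -c "
from h import *
to(615.5,186.4,98)
p,d=snap('side','s4')
cv2.imwrite('pics/s4c.png',cv2.resize(p[60:360,200:500],None,fx=2,fy=2))"
```

```text
t 6.7 tcp [615.1 186.9 227. ] [1.7999e+02 3.0000e-02 1.6480e+01] F [-0.2 -0.2 -1.9] gap 30.2 grip 49.7
shift [  0.3   0.6 129. ]
```

View pics/s4c.png

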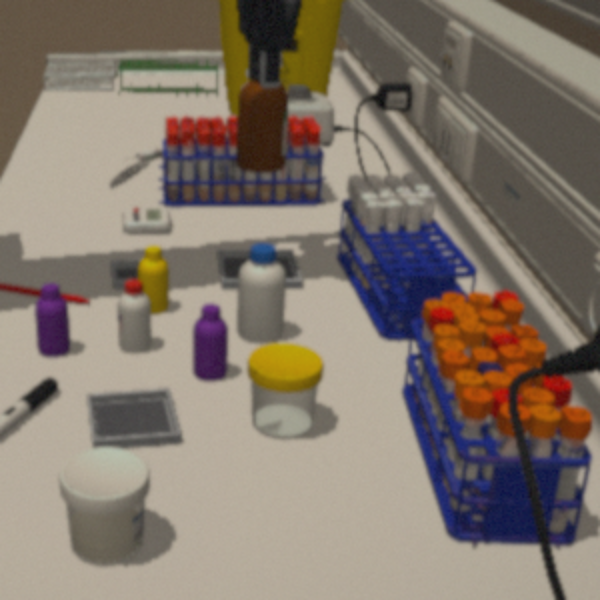

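The bottle is above the large tray at (262,265) in the crop. Its foot is about 132 mm above the tray floor, so I lower it to just short of contact.

Emit:
jog_arm([
  [[0,0,5],[0,0,0]],
  [[0,0,16],[0,0,0]],
  [[0,0,32],[0,0,0]],
  [[0,0,52],[0,0,0]],
  [[0,0,72],[0,0,0]],
  [[0,0,90],[0,0,0]],
  [[0,0,105],[0,0,0]],
  [[0,0,116],[0,0,0]],
  [[0,0,123],[0,0,0]],
  [[0,0,126],[0,0,0]],
])

```text
time: 7.75
tool_pos: [614.9, 187.2, 100.4]
tcp_rot: [-180.0, 0.0, 16.5]
ft_force: [-0.4, 0.7, -2.6]
finger_gap: 29.8
grip_force: 49.7
```

Emit:
jog_arm([
  [[0,0,1],[0,0,0]],
  [[0,0,2],[0,0,0]],
  [[0,0,3],[0,0,0]],
  [[0,0,4],[0,0,0]],
  [[0,0,4],[0,0,0]],
  [[0,0,4],[0,0,0]],
])

```text
time: 8.35
tool_pos: [615.2, 187.3, 97.4]
tcp_rot: [-180.0, -0.0, 16.5]
ft_force: [0.8, -0.9, -1.8]
finger_gap: 29.7
grip_force: 49.7
```

Emit:
jog_arm([
  [[0,0,0.5],[0,0,0]],
  [[0,0,1],[0,0,0]],
  [[0,0,1.5],[0,0,0]],
  [[0,0,1.5],[0,0,0]],
])

```text
time: 8.75
tool_pos: [615.6, 187.4, 96.8]
tcp_rot: [180.0, -0.1, 16.5]
ft_force: [-1.8, -0.1, 5.2]
finger_gap: 30.2
grip_force: 50.2
```

Emit:
jog_arm([
  [[0,0,0.5],[0,0,0]],
  [[0,0,1],[0,0,0]],
  [[0,0,1],[0,0,0]],
])

```text
time: 9.05
tool_pos: [616.1, 187.6, 96.8]
tcp_rot: [180.0, -0.1, 16.5]
ft_force: [-3.9, -1.7, 9.4]
finger_gap: 29.7
grip_force: 50.8
```

The contact force shows the bottle is on the tray floor. Releasing and rising.

Emit:
jog_arm([
  [[0,0,-1],[0,0,0]],
  [[0,0,-1],[0,0,0]],
  [[0,0,-1],[0,0,0]],
  [[0,0,-1],[0,0,0]],
  [[0,0,-1],[0,0,0]],
], grip=70)

```text
time: 9.55
tool_pos: [615.0, 187.3, 95.4]
tcp_rot: [-180.0, 0.0, 16.5]
ft_force: [-0.3, -0.6, 0.5]
finger_gap: 70.2
grip_force: 0.0
```

Emit:
jog_arm([
  [[0,0,-5],[0,0,0]],
  [[0,0,-20],[0,0,0]],
  [[0,0,-40],[0,0,0]],
  [[0,0,-65],[0,0,0]],
  [[0,0,-90],[0,0,0]],
  [[0,0,-110],[0,0,0]],
  [[0,0,-120],[0,0,0]],
  [[0,0,-125],[0,0,0]],
])

```text
time: 10.35
tool_pos: [615.9, 187.5, 223.1]
tcp_rot: [180.0, -0.2, 16.5]
ft_force: [-0.4, 0.3, 0.5]
finger_gap: 70.1
grip_force: 0.0
```

```bash
python3 -c "
from h import *
to(604.5,31.4,78)"
```

```text
t 10.35 tcp [615.9 187.5 223.1] [ 1.7999e+02 -1.7000e-01  1.6490e+01] F [-0.4  0.3  0.5] gap 70.1 grip 0.0
shift [-55.2 146.4 145.1]
```

Emit:
jog_arm([
  [[-4,10,0],[0,0,0]],
  [[-13,35,0],[0,0,0]],
  [[-25,67,0],[0,0,0]],
  [[-37,99,0],[0,0,0]],
  [[-47,125,0],[0,0,0]],
  [[-53,140,0],[0,0,0]],
  [[-55,145,0],[0,0,0]],
  [[-55,146,0],[0,0,0]],
  [[-55,146,0],[0,0,0]],
], grip=60)

```text
time: 11.25
tool_pos: [603.9, 32.5, 220.5]
tcp_rot: [-180.0, 0.0, 16.5]
ft_force: [0.6, -0.2, -0.4]
finger_gap: 60.2
grip_force: 0.0
```

```bash
python3 -c "
from h import *
to(604.5,31.4,79.5)
p,d=snap('top','t5');to(604.5,31.4,79.5)
cv2.imwrite('pics/t5c.png',cv2.resize(p[90:290,100:340],None,fx=3,fy=3))"
```

```text
t 11.25 tcp [603.9  32.5 220.5] [-1.7997e+02  1.0000e-02  1.6520e+01] F [ 0.6 -0.2 -0.4] gap 60.2 grip 0.0
shift [  0.3   1.2 141. ]
t 11.3 tcp [603.9  32.8 220.6] [-1.7997e+02  1.0000e-02  1.6550e+01] F [0.1 0.4 0.1] gap 60.3 grip 0.0
shift [  0.2   1.5 141.1]
```

View pics/t5c.png

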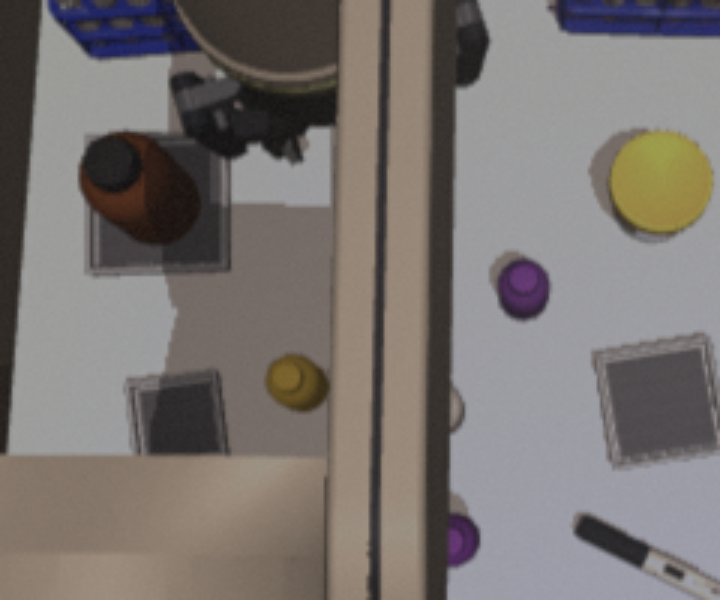

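The large bottle stands inside its tray, with the cap at (112,162) and the foot near (165,215) in the crop. The gripper is over the medium bottle. Descending with a 1 mm correction.

Emit:
jog_arm([
  [[0,1,8],[0,0,0]],
  [[0,1,25],[0,0,0]],
  [[0,1,45],[0,0,0]],
  [[0,1,65],[0,0,0]],
  [[0,1,85],[0,0,0]],
  [[0,1,105],[0,0,0]],
  [[0,1,122],[0,0,0]],
  [[0,1,133],[0,0,0]],
  [[0,1,139],[0,0,0]],
  [[0,1,141],[0,0,0]],
])

```text
time: 12.3
tool_pos: [603.9, 31.1, 79.1]
tcp_rot: [-180.0, 0.0, 16.5]
ft_force: [-0.3, 0.4, 0.7]
finger_gap: 59.8
grip_force: 0.0
```

Emit:
jog_arm([
  [[0,0,0],[0,0,0]],
  [[0,0,0],[0,0,0]],
  [[0,0,0],[0,0,0]],
  [[0,0,0],[0,0,0]],
  [[0,0,0],[0,0,0]],
  [[0,0,0],[0,0,0]],
  [[0,0,0],[0,0,0]],
  [[0,0,0],[0,0,0]],
], grip=15, force=45)

```text
time: 13.1
tool_pos: [605.0, 30.8, 81.0]
tcp_rot: [180.0, -0.1, 16.5]
ft_force: [-0.8, 1.0, 6.3]
finger_gap: 25.2
grip_force: 44.4
```

Emit:
jog_arm([
  [[0,0,-3],[0,0,0]],
  [[0,0,-10],[0,0,0]],
  [[0,0,-22],[0,0,0]],
  [[0,0,-38],[0,0,0]],
  [[0,0,-56],[0,0,0]],
  [[0,0,-76],[0,0,0]],
  [[0,0,-94],[0,0,0]],
  [[0,0,-108],[0,0,0]],
  [[0,0,-117],[0,0,0]],
  [[0,0,-120],[0,0,0]],
])

```text
time: 14.1
tool_pos: [604.8, 30.7, 201.5]
tcp_rot: [180.0, -0.1, 16.5]
ft_force: [0.7, -0.4, -0.9]
finger_gap: 25.2
grip_force: 44.2
```

```bash
python3 -c "
from h import *
to(477.8,-138.4,199.5)
p,d=snap('side','s6')
cv2.imwrite('pics/s6c.png',cv2.resize(p[60:360,180:480],None,fx=2,fy=2))"
```

```text
t 14.1 tcp [604.8  30.7 201.5] [ 1.7996e+02 -1.1000e-01  1.6490e+01] F [ 0.7 -0.4 -0.9] gap 25.2 grip 44.2
shift [-169.7  126.1    2. ]
```

View pics/s6c.png

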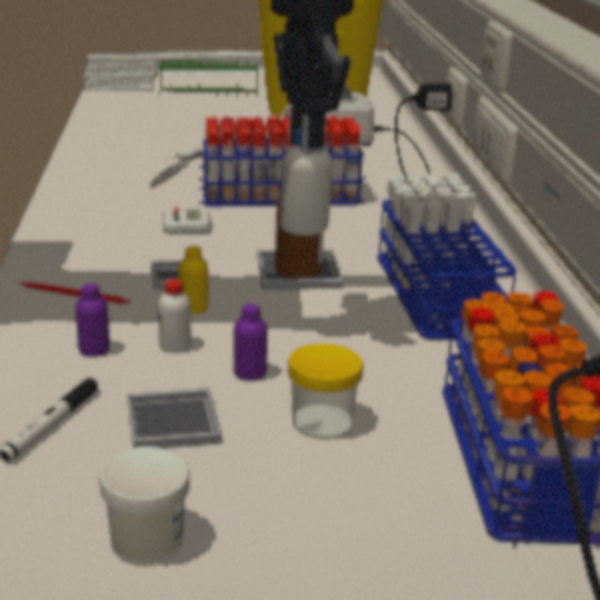

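The medium bottle is held with its foot at about (303,228) in the crop, and the large bottle is standing in its tray behind it. Moving to the medium tray.

Emit:
jog_arm([
  [[-5,4,0],[0,0,0]],
  [[-18,13,0],[0,0,0]],
  [[-38,28,0],[0,0,0]],
  [[-62,46,0],[0,0,0]],
  [[-88,65,0],[0,0,0]],
  [[-113,84,0],[0,0,0]],
  [[-136,101,0],[0,0,0]],
  [[-154,114,0],[0,0,0]],
  [[-165,122,0],[0,0,0]],
  [[-169,126,0],[0,0,0]],
])

```text
time: 15.15
tool_pos: [476.5, -139.1, 199.2]
tcp_rot: [-180.0, 0.0, 16.4]
ft_force: [-0.1, 0.4, -0.7]
finger_gap: 25.6
grip_force: 44.2
```

Emit:
jog_arm([
  [[0,0,0],[0,0,0]],
  [[0,0,5],[0,0,0]],
  [[0,0,16],[0,0,0]],
  [[0,0,32],[0,0,0]],
  [[0,0,50],[0,0,0]],
  [[0,0,68],[0,0,0]],
  [[0,0,82],[0,0,0]],
  [[0,0,92],[0,0,0]],
  [[0,0,98],[0,0,0]],
  [[0,0,100],[0,0,0]],
])

```text
time: 16.15
tool_pos: [477.7, -137.8, 99.1]
tcp_rot: [-180.0, 0.0, 16.5]
ft_force: [0.5, -0.2, -0.3]
finger_gap: 24.9
grip_force: 44.2
```

```bash
python3 -c "
from h import *
to(477.8,-138.4,82.5)
p,d=snap('side','s7')
cv2.imwrite('pics/s7c.png',cv2.resize(p[160:310,200:350],None,fx=4,fy=4))"
```

```text
t 16.15 tcp [ 477.7 -137.8   99.1] [-1.7997e+02  4.0000e-02  1.6500e+01] F [ 0.5 -0.2 -0.3] gap 24.9 grip 44.2
shift [-0.1  0.6 16.6]
```

View pics/s7c.png

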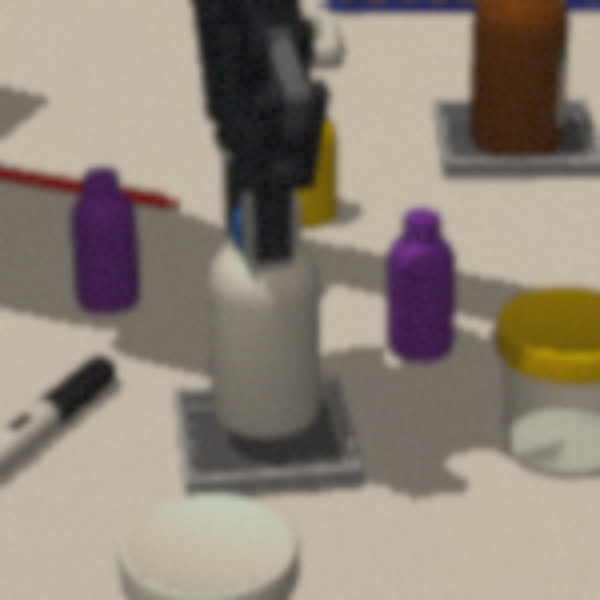

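The medium bottle hangs centred over its tray, with the foot at (265,430) in the crop. Lowering gently.

Emit:
jog_arm([
  [[0,0,4],[0,0,0]],
  [[0,0,8],[0,0,0]],
  [[0,0,11],[0,0,0]],
  [[0,0,13],[0,0,0]],
  [[0,0,14],[0,0,0]],
  [[0,0,15],[0,0,0]],
  [[0,0,16],[0,0,0]],
  [[0,0,16],[0,0,0]],
])

```text
time: 17.0
tool_pos: [478.1, -138.1, 84.0]
tcp_rot: [180.0, -0.0, 16.5]
ft_force: [0.3, -0.1, 0.6]
finger_gap: 25.2
grip_force: 44.2
```

Emit:
jog_arm([
  [[0,0,0.5],[0,0,0]],
  [[0,0,1],[0,0,0]],
  [[0,0,1],[0,0,0]],
])

```text
time: 17.3
tool_pos: [478.6, -138.1, 84.0]
tcp_rot: [180.0, -0.1, 16.5]
ft_force: [-1.3, 2.4, 8.7]
finger_gap: 25.3
grip_force: 45.0
```

Contact. Releasing and rising, then on to the small bottle.

Emit:
jog_arm([
  [[0,0,-1],[0,0,0]],
  [[0,0,-1],[0,0,0]],
  [[0,0,-1],[0,0,0]],
  [[0,0,-1],[0,0,0]],
  [[0,0,-1],[0,0,0]],
], grip=60)

```text
time: 17.8
tool_pos: [477.8, -138.0, 83.6]
tcp_rot: [-180.0, 0.0, 16.5]
ft_force: [-0.4, 0.4, 0.0]
finger_gap: 59.9
grip_force: 0.0
```

Emit:
jog_arm([
  [[0,0,-5],[0,0,0]],
  [[0,0,-20],[0,0,0]],
  [[0,0,-40],[0,0,0]],
  [[0,0,-62],[0,0,0]],
  [[0,0,-82],[0,0,0]],
  [[0,0,-94],[0,0,0]],
  [[0,0,-99],[0,0,0]],
  [[0,0,-100],[0,0,0]],
  [[0,0,-100],[0,0,0]],
])

```text
time: 18.7
tool_pos: [477.5, -137.9, 183.1]
tcp_rot: [-180.0, 0.0, 16.5]
ft_force: [-0.8, -0.3, 0.2]
finger_gap: 60.0
grip_force: 0.0
```

```bash
python3 -c "
from h import *
to(474.5,4.9,59.5)"
```

```text
t 18.7 tcp [ 477.5 -137.9  183.1] [-1.7996e+02  5.0000e-02  1.6490e+01] F [-0.8 -0.3  0.2] gap 60.0 grip 0.0
shift [  37.7 -137.8  123.6]
```

Emit:
jog_arm([
  [[3,-10,0],[0,0,0]],
  [[9,-33,0],[0,0,0]],
  [[17,-63,0],[0,0,0]],
  [[25,-93,0],[0,0,0]],
  [[32,-118,0],[0,0,0]],
  [[36,-132,0],[0,0,0]],
  [[38,-137,0],[0,0,0]],
  [[38,-138,0],[0,0,0]],
  [[38,-138,0],[0,0,0]],
], grip=45)

```text
time: 19.6
tool_pos: [474.9, 4.8, 183.4]
tcp_rot: [-180.0, 0.0, 16.5]
ft_force: [0.0, -0.2, 0.0]
finger_gap: 44.6
grip_force: 0.0
```

```bash
python3 -c "
from h import *
to(474.5,4.9,59.5)
p,d=snap('side','s8')
cv2.imwrite('pics/s8c.png',cv2.resize(p[100:300,190:390],None,fx=3,fy=3))"
```

```text
t 19.6 tcp [474.9   4.8 183.4] [-1.800e+02  4.000e-02  1.649e+01] F [ 0.  -0.2  0. ] gap 44.6 grip 0.0
shift [ -0.4  -0.2 123.9]
```

View pics/s8c.png

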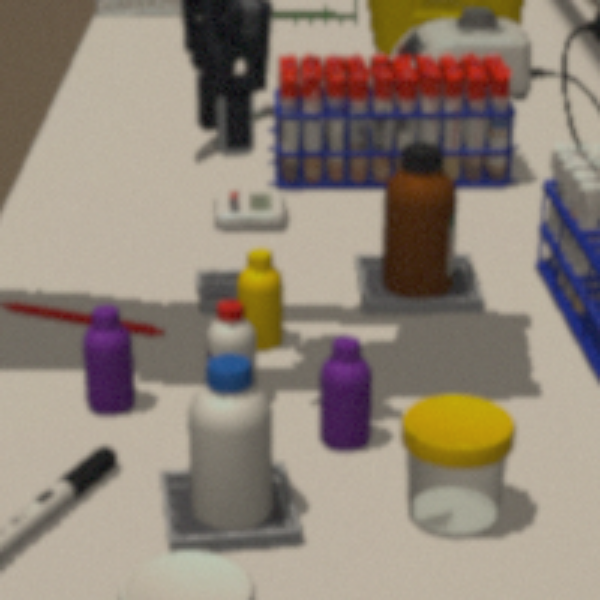

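The large bottle (at 420,290) and the medium bottle (at 232,525) both stand flat in their trays. The fingers are at (215,120), above the red cap at (230,312). Grasping the small bottle.

Emit:
jog_arm([
  [[0,0,8],[0,0,0]],
  [[0,0,22],[0,0,0]],
  [[0,0,40],[0,0,0]],
  [[0,0,58],[0,0,0]],
  [[0,0,76],[0,0,0]],
  [[0,0,92],[0,0,0]],
  [[0,0,106],[0,0,0]],
  [[0,0,116],[0,0,0]],
  [[0,0,122],[0,0,0]],
  [[0,0,124],[0,0,0]],
])

```text
time: 20.65
tool_pos: [474.8, 5.0, 59.1]
tcp_rot: [-180.0, 0.0, 16.5]
ft_force: [-0.4, -0.9, 0.2]
finger_gap: 44.8
grip_force: 0.0
```

Emit:
jog_arm([
  [[0,0,0],[0,0,0]],
  [[0,0,0],[0,0,0]],
  [[0,0,0],[0,0,0]],
  [[0,0,0],[0,0,0]],
  [[0,0,0],[0,0,0]],
  [[0,0,0],[0,0,0]],
  [[0,0,0],[0,0,0]],
  [[0,0,0],[0,0,0]],
], grip=8, force=30)

```text
time: 21.45
tool_pos: [475.8, 5.1, 60.5]
tcp_rot: [180.0, -0.1, 16.5]
ft_force: [-0.6, 1.1, 5.7]
finger_gap: 16.6
grip_force: 29.7
```

Emit:
jog_arm([
  [[0,0,-3],[0,0,0]],
  [[0,0,-9],[0,0,0]],
  [[0,0,-19],[0,0,0]],
  [[0,0,-33],[0,0,0]],
  [[0,0,-49],[0,0,0]],
  [[0,0,-65],[0,0,0]],
  [[0,0,-80],[0,0,0]],
  [[0,0,-91],[0,0,0]],
  [[0,0,-98],[0,0,0]],
  [[0,0,-100],[0,0,0]],
])

```text
time: 22.45
tool_pos: [475.7, 5.0, 161.0]
tcp_rot: [180.0, -0.1, 16.5]
ft_force: [0.3, 0.8, -0.1]
finger_gap: 16.8
grip_force: 29.3
```

```bash
python3 -c "
from h import *
to(473.9,173,159.5)"
```

```text
t 22.45 tcp [475.7   5.  161. ] [ 1.7996e+02 -9.0000e-02  1.6490e+01] F [ 0.3  0.8 -0.1] gap 16.8 grip 29.3
shift [  46.  -161.6    1.5]
```

Emit:
jog_arm([
  [[1,-5,0],[0,0,0]],
  [[4,-16,0],[0,0,0]],
  [[9,-33,0],[0,0,0]],
  [[16,-55,0],[0,0,0]],
  [[23,-80,0],[0,0,0]],
  [[30,-105,0],[0,0,0]],
  [[37,-128,0],[0,0,0]],
  [[42,-146,0],[0,0,0]],
  [[46,-158,0],[0,0,0]],
  [[47,-162,0],[0,0,0]],
])

```text
time: 23.45
tool_pos: [473.6, 175.2, 159.1]
tcp_rot: [-180.0, 0.1, 16.6]
ft_force: [-0.4, -0.9, -0.2]
finger_gap: 16.7
grip_force: 29.3
```

Emit:
jog_arm([
  [[0,0,0],[0,0,0]],
  [[0,0,5],[0,0,0]],
  [[0,0,14],[0,0,0]],
  [[0,0,26],[0,0,0]],
  [[0,0,40],[0,0,0]],
  [[0,0,54],[0,0,0]],
  [[0,0,66],[0,0,0]],
  [[0,0,74],[0,0,0]],
  [[0,0,79],[0,0,0]],
  [[0,0,80],[0,0,0]],
])

```text
time: 24.45
tool_pos: [473.9, 173.7, 79.1]
tcp_rot: [-180.0, 0.1, 16.5]
ft_force: [-0.0, 0.9, -0.3]
finger_gap: 16.9
grip_force: 29.3
```

```bash
python3 -c "
from h import *
to(473.9,173,62.5)
p,d=snap('side','s9')
cv2.imwrite('pics/s9c.png',cv2.resize(p[120:240,200:320],None,fx=5,fy=5))"
```

```text
t 24.45 tcp [473.9 173.7  79.1] [-1.800e+02  6.000e-02  1.649e+01] F [-0.   0.9 -0.3] gap 16.9 grip 29.3
shift [-0.1  0.7 16.6]
```

View pics/s9c.png

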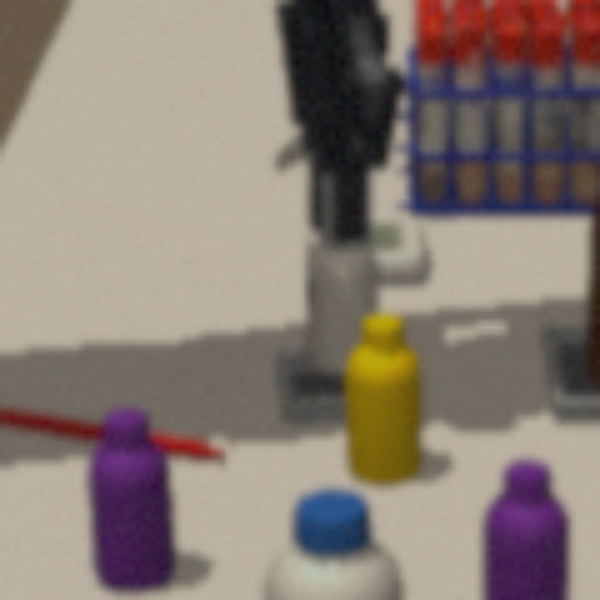

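The small bottle hangs upright over its tray, at (335,370) in the crop. The yellow decoy in front of it is untouched. Lowering.

Emit:
jog_arm([
  [[0,0,4],[0,0,0]],
  [[0,0,8],[0,0,0]],
  [[0,0,11],[0,0,0]],
  [[0,0,13],[0,0,0]],
  [[0,0,14],[0,0,0]],
  [[0,0,15],[0,0,0]],
  [[0,0,16],[0,0,0]],
  [[0,0,16],[0,0,0]],
])

```text
time: 25.3
tool_pos: [474.2, 173.7, 63.7]
tcp_rot: [-180.0, 0.0, 16.5]
ft_force: [0.1, 0.3, -1.7]
finger_gap: 17.1
grip_force: 29.3
```

Emit:
jog_arm([
  [[0,0,0.5],[0,0,0]],
  [[0,0,1],[0,0,0]],
  [[0,0,1],[0,0,0]],
])

```text
time: 25.6
tool_pos: [474.8, 173.9, 63.6]
tcp_rot: [180.0, -0.1, 16.5]
ft_force: [-1.4, -0.5, 5.0]
finger_gap: 16.8
grip_force: 29.8
```

Contact. Releasing and rising well clear.

Emit:
jog_arm([
  [[0,0,-1],[0,0,0]],
  [[0,0,-1],[0,0,0]],
  [[0,0,-1],[0,0,0]],
  [[0,0,-1],[0,0,0]],
  [[0,0,-1],[0,0,0]],
], grip=45)

```text
time: 26.1
tool_pos: [474.1, 173.7, 63.7]
tcp_rot: [-180.0, 0.0, 16.5]
ft_force: [-0.1, 0.3, -1.5]
finger_gap: 44.8
grip_force: 0.0
```

Emit:
jog_arm([
  [[0,0,-5],[0,0,0]],
  [[0,0,-20],[0,0,0]],
  [[0,0,-40],[0,0,0]],
  [[0,0,-65],[0,0,0]],
  [[0,0,-95],[0,0,0]],
  [[0,0,-125],[0,0,0]],
  [[0,0,-145],[0,0,0]],
  [[0,0,-155],[0,0,0]],
  [[0,0,-160],[0,0,0]],
  [[0,0,-160],[0,0,0]],
])

```text
time: 27.1
tool_pos: [474.3, 173.7, 224.1]
tcp_rot: [180.0, -0.0, 16.5]
ft_force: [0.1, -0.4, -0.4]
finger_gap: 44.7
grip_force: 0.0
```

Emit:
jog_arm([
  [[0,10,0],[0,0,0]],
  [[0,35,0],[0,0,0]],
  [[0,70,0],[0,0,0]],
  [[0,105,0],[0,0,0]],
  [[0,140,0],[0,0,0]],
  [[0,170,0],[0,0,0]],
  [[0,190,0],[0,0,0]],
  [[0,200,0],[0,0,0]],
  [[0,200,0],[0,0,0]],
])

```text
time: 28.0
tool_pos: [530.5, -19.3, 222.6]
tcp_rot: [-180.0, 0.1, 16.4]
ft_force: [0.5, -0.2, -0.4]
finger_gap: 44.9
grip_force: 0.0
```

```bash
python3 -c "
from h import *
p,d=snap('side','s10');W=cloud('side',d)
q=W[~np.isnan(W[...,2])]
for n,x,y,h in[('L',615,187,119),('M',478,-138,101),('S',474,174,75),('cw',462,-299,64),('cy',609,-137,64)]:
    k=q[(np.hypot(q[:,0]-x,q[:,1]-y)<30)&(abs(q[:,2]-h)<6)];print(n,len(k),k.mean(0).round(1) if len(k) else '',k[:,2].max().round(1) if len(k) else '')
cv2.imwrite('pics/s10c.png',cv2.resize(p[80:380,150:510],None,fx=2,fy=2))"
```

```text
L 72 [613.9 181.9 117.4] 119.8
M 131 [ 478.3 -140.   100.1] 102.7
S 36 [473.5 170.4  73.2] 77.2
cw 827 [ 461.9 -299.1   63.4] 66.5
cy 471 [ 609.  -137.    63.3] 65.6
```

View pics/s10c.png

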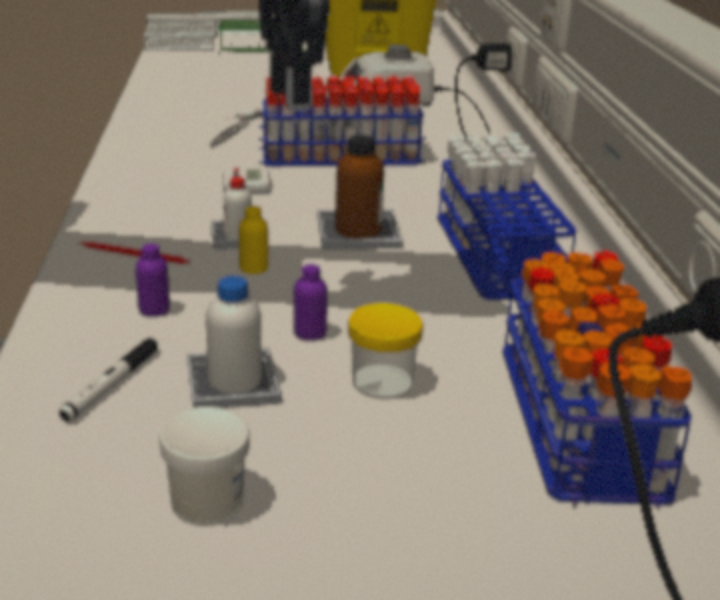

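All three bottles stand upright in their own trays: large (360,235), medium (235,385) and small (237,240). The cap heights match bottles resting on the tray floors. The cups haven't moved and the arm is clear, so I'm handing in.

```bash
python3 -c "
from bench import r
print(r.hand_in())"
```

```text
the job is handed in; nothing more can be done
None
```

The large, medium and small bottles each stand upright on the floor of their own tray, the cups were left where they stood, and the job was handed in at about 28 s; the hand-in returned no verdict.

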